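# Snap the end cap home on the pipe nipple with the seating tool

## Task

Take the wooden-handled seating tool from its tin tray, set its cup squarely over the grey end cap that stands proud on the pipe nipple, and press straight down with the tool until the cap clicks fully home on the collar, without cocking the cap or forcing it once it is seated (it splits above 30 N). Then stand the tool upright in its tin tray again and let go, leaving the other clamps and fittings where they lie.

Things in the scene. Friction and masses are not known exactly. Their poses are not given: they have to be found in the camera images.
- tool_mid (a point): Seating tool, 100 mm tall, upright, 0.22 kg; this point: on its axis, 50 mm above its lower rim; z up. Steel foot 47 mm in diameter, 16 mm high, hollowed underneath into a cup 39 mm wide, 4 mm deep that goes over the end cap; neck 20 mm thick, 16 to 30 mm up; round dark wood handle 26 mm in diameter, 30 to 100 mm above the rim: hold it there.
- tray_floor (a point): Square tin tray fixed to the drawer bottom, 92 x 92 mm outside (88 mm inside), rim 8 mm above its floor; this point is the centre of its inner floor, on which the tool stands (not always in the middle).
- stand_top (a point): Wooden block 64 x 64 x 25 mm fixed to the drawer bottom, holding the one capped steel nipple upright; this point: centre of its top face, on the axis of nipple and cap; z up. The nipple's height differs each time, unreported: the proud cap's top is 44 to 80 mm above this point, to be found by touch or sight. Two other blocks hold bare nipples (open bore, no cap): not part of the job.
- cap (a joint): Grey plastic end cap, 33 mm in diameter, 14 mm tall, flat top, 2 mm bevel; value: how far it is pressed down (m): 0 proud (8 mm gap to the nipple's 37 mm collar), 0.008 home. It gives way at 9 N, then ever more easily; past 4 mm it snaps home by itself, short of that it springs back. At home it is hard up; the nipple stands on a rubber pad (9 N per mm). It splits above 30 N.
- cap_rock_x (a joint): How far the cap is cocked about the block's x axis (rad, right-handed, so a positive value means its -y side is down): 0 is square. It rocks (0.9 N m/rad) when pressed off-centre by the rim of the cup, and springs back when let go.
- cap_rock_y (a joint): The same about the block's y axis (rad; positive: its +x side is down).
- clamp1: Bystander: stainless worm-drive hose clamp, ring 44 mm across, 13 mm high, lying loose; origin at the ring's centre, underneath.
- clamp2: Bystander: the same kind of clamp, 38 mm across.
- clamp3: Bystander: the same kind of clamp, 48 mm across.
- clamp4: Bystander: the same kind of clamp, 34 mm across.
- elbow: Bystander: brass barbed elbow, two 34 mm arms, 20 mm high; origin under the corner.
- coupler: Bystander: red plastic quick coupler, 74 mm long, 26 mm high; origin under its middle.
Mind the look-alikes: they are no part of the job. What is shaped like the part that bears tool_mid but orange is not meant.

How it is judged:
By the outcome, as a careful person would: the job done as asked, in the order asked, and still so for the second after the job is handed in, with the robot touching nothing.
It also fails if it takes over 53 s, if anything falls off the work surface, if the arm or the gripper's body presses on something with over 40 N, if the wrist force passes 120 N, or if a joint passes its speed limit or range.

## Robot

A 7-joint arm with a two-finger parallel gripper is mounted at the origin on the work surface. World frame = base frame: x ahead of the robot, y to its left, z up, the work surface at z = 0. Lengths are in m, angles in rad, forces in N, time in s.
With the tool pointing down it reaches from about 0.4 to 0.85 m from the base axis. Payload 6.9 kg.
Tool frame: the origin (TCP) lies on the centre line of the jaws, within the pads' length; the fingertips stand 19 mm ahead of it and the grasp point (between the pads) is the TCP; z points along the fingers, y is the line along which they close (so a half turn about z gives the same grasp; the last joint's range is limited). The gripper opens to 85 mm and grips with 20 to 120 N. Pads are 22 mm wide; open, the fingers measure 114 mm over their backs; the gripper's body (76 mm by 85 mm) begins 54 mm behind the grasp point. The pads swing forward as they close: fully open they stand 13 mm farther back than shut.
Start: joints at [-1.228, 0.507, -0.238, 1.5, 0.126, 1.149, -0.155], TCP at [0.147, 0.607, 0.25] pointing down, gripper open.
Joint ranges: [-3.08, 3.08], [-0.24, 2.05], [-1.43, 1.35], [0, 2.5], [-1.52, 4.66], [0.17, 1.96], [-2.89, 2.89]. Speed limits (rad/s): [2.39, 2.39, 3.14, 3.14, 3.14, 3.14, 3.14].

## Interface

Orientations are given as a rotation vector (axis times angle).
In Python, from workcell import sensors, vision, ticket gives the robot as it stands.
- The arm moves only by the tool servo_tool, never from a script. Its argument "motion" is a list that holds one entry, the list of rows, each a list of 6 numbers: the shift along the tool's x, y, z in cm, then the turn, a rotation vector about the tool's x, y, z in degrees. A call has 1 to 12 rows; each row is the pose to reach, as a shift and turn from the pose commanded when the call began, along the tool's axes at that moment; what a row does not reach only later rows make up. A row lasts 1/8 s, in which the tool goes at most 62.5 mm and 10.7 degrees, less where a joint would pass 70% of its speed; a pose out of reach is approached as far as the arm can. A call with a gripper value outside its range is refused whole. "gripper" is the gripper command: -1 is fully open, 1 is shut, values between are in proportion, set as the call begins (left out, the last holds). The fingers move at their own pace and stop on an object; "grip_force" is the grip in N (left out, the last holds). Time passes only in rows, so rows that repeat a pose let the fingers close. It gives the time, the measured TCP pose, the force, the opening and the grip force at its end, in the units of the state.
- sensors.observe(): the state, without advancing time (a new reading comes with each control period).
- vision.read_camera(name): name is "side" or "top" or "wrist"; returns a dict with "pixels" (384x512x3 uint8, red, green, blue), "intrinsics" (3x3 intrinsics, pixels), "dist_coeffs" ([k1, k2, p1, p2, k3] as OpenCV has them; the pictures are not rectified), "pose" (4x4, takes a point from camera to world coordinates). Camera axes: x right, y up, looking along -z (the intrinsics and any distortion apply to the point x, -y, -z); pixel columns grow to the right and rows downward; lengths in m; the calibration is good to about 2 mm. A picture is of the moment at which its call begins. There is no depth.
- ticket.sign_off(): hands the job in; it is judged then, once.
The state is a dict: "time": time; "qpos": joint angles; "joint_vel": joint speeds; "joint_efforts": joint torques, N m; "ee_pos": TCP position; "ee_rot": TCP orientation; "ft_force": force on the tool from outside, world axes, zero at the start; "moment": the same for the moment, N m; "grip_width": finger opening in m; "gripper_force": force on a finger pad.
Only numpy, scipy, OpenCV 4.12 (cv2) and the standard library are available. Lean on these libraries where they do the work, as an engineer would, in place of code of your own. Each camera call takes 0.05 s, during which the arm holds its last target. There are 200 camera calls.

## Working session

There is one attempt and no reset: what is moved stays moved. The work goes in short steps, Python scripts to look and compute and a tool call to move; the robot and the scene stay as the last step left them, time stands still between calls to the robot, and variables do not carry over. Pictures are saved under pics/ and viewed, at most 10 in all, crops included, and the job is handed in when it is done.

Besides the shell and the picture viewer there is one more tool, called after "Request:" in YAML: its name, and indented under it one key for each argument. servo_tool: Moves the arm, as the interface text tells. Its arguments: {"type":"object","properties":{"motion":{"type":"array","items":{"type":"array","items":{"type":"array","items":{"type":"number"}}}},"gripper":{"type":"number"},"grip_force":{"type":"number"}},"required":["motion"]}

```bash
mkdir -p pics
cat > h.py <<'E'
import numpy as np, cv2
from workcell import sensors, vision, ticket
def cam(n, save=None):
    c=vision.read_camera(n)
    np.savez(f'{n}.npz',**{k:np.array(v) for k,v in c.items()})
    if save: cv2.imwrite(f'pics/{save}.png',cv2.cvtColor(c['pixels'],cv2.COLOR_RGB2BGR))
    return c
def load(n): return dict(np.load(f'{n}.npz'))
def ray(c,u,v):
    p=cv2.undistortPoints(np.array([[[u,v]]],float),np.array(c['intrinsics']),np.array(c['dist_coeffs']))[0,0]
    T=np.array(c['pose']); d=T[:3,:3]@np.array([p[0],-p[1],-1]); return T[:3,3],d/np.linalg.norm(d)
def onz(c,u,v,z):
    o,d=ray(c,u,v); return o+d*(z-o[2])/d[2]
def proj(c,P):
    T=np.linalg.inv(np.array(c['pose'])); q=T[:3,:3]@np.array(P,float)+T[:3,3]
    return cv2.projectPoints(np.array([[q[0],-q[1],-q[2]]]),np.zeros(3),np.zeros(3),np.array(c['intrinsics']),np.array(c['dist_coeffs']))[0].ravel()
def cross(c1,p1,c2,p2):
    o1,d1=ray(c1,*p1);o2,d2=ray(c2,*p2)
    s=np.linalg.lstsq(np.c_[d1,-d2],o2-o1,rcond=None)[0]
    a,b=o1+d1*s[0],o2+d2*s[1]; return (a+b)/2,np.linalg.norm(a-b)
E
python3 - <<'E'
from h import *
a=cam('top');b=cam('side');w=cam('wrist')
for c in(a,b,w): print(np.round(c['pose'],3).tolist(),np.array(c['intrinsics'])[0].tolist(),c['dist_coeffs'])
cv2.imwrite('pics/a.png',cv2.cvtColor(a['pixels'],4)); cv2.imwrite('pics/b.png',cv2.cvtColor(b['pixels'],4))
s=sensors.observe();print(s)
E
```

```text
[[0.022, 0.989, -0.145, 0.33], [-1.0, 0.024, 0.008, -0.041], [0.011, 0.145, 0.989, 1.034], [0.0, 0.0, 0.0, 1.0]] [411.6725857771247, 0.0, 257.685959017729] [-0.01059719  0.          0.          0.          0.        ]
[[-0.924, 0.271, -0.268, 0.12], [-0.381, -0.691, 0.614, 0.812], [-0.019, 0.67, 0.742, 1.086], [0.0, 0.0, 0.0, 1.0]] [482.0748439111127, 0.0, 264.88468568243866] [-0.1743302  0.         0.         0.         0.       ]
[[0.234, -0.931, -0.279, 0.076], [0.972, 0.224, 0.069, 0.627], [-0.001, -0.287, 0.958, 0.375], [0.0, 0.0, 0.0, 1.0]] [269.4530941403305, 0.0, 258.32813079710814] [-0.01174966  0.          0.          0.          0.        ]
{'time': 0.15, 'qpos': array([-1.22753072,  0.50812669, -0.2375512 ,  1.50089092,  0.12572255,
        1.14885739, -0.15478116]), 'joint_vel': array([-0.00100497, -0.00252221,  0.00089581, -0.00334894,  0.00159699,
       -0.00107678,  0.00121637]), 'joint_efforts': array([-1.91146923e-03, -6.21017575e+01, -2.18904108e+00, -2.49840957e+01,
        1.27086180e-02,  9.13855940e-03, -5.31276442e-06]), 'ee_pos': array([0.14719161, 0.60707605, 0.24964517]), 'ee_rot': array([-3.72524163e-01, -3.11930503e+00,  2.02194575e-03]), 'ft_force': array([ 0.03874836, -0.23845599,  0.07930141]), 'moment': array([ 0.04305928,  0.02686256, -0.01665229]), 'gripper_force': 0.0, 'grip_width': 0.08541864165082004}
```

View pics/a.png

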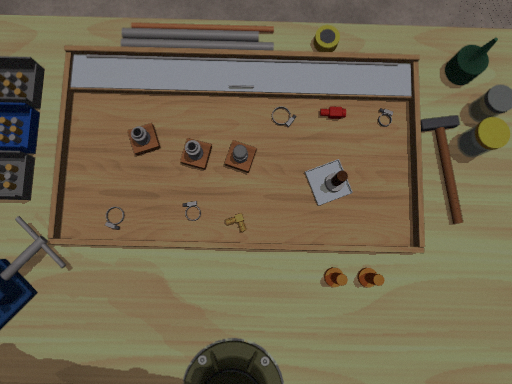

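View pics/b.png

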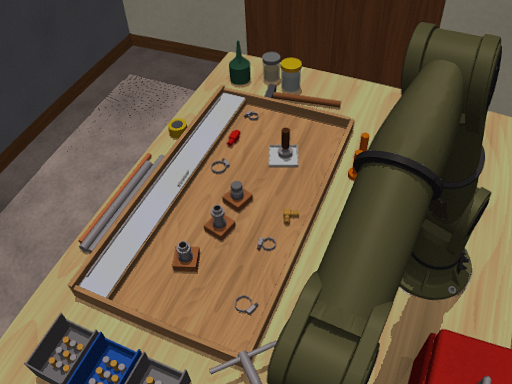

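The top view shows the wood-handled tool at (337,179) in the tray at (328,183). The blocks are at (145,137), (196,152) and (240,155). In the side view the tool is at (286,145) and the blocks are at (184,250), (219,220) and (237,193).
- Candidates for the tool: the dark-wood tool at (337,179), or the orange look-alikes at (335,277) and (370,278). I choose the dark-wood one.
- Candidates for the cap: (240,153) has a solid top, while (138,133) and (192,148) appear to have an open bore. I choose (240,153) and will check it in a close crop.

Run:
```python
from h import *
a=load('top');b=load('side')
def crop(c,u,v,r=28,s=7): 
    im=c['pixels'][v-r:v+r,u-r:u+r]; return cv2.resize(im,(400,300) if 0 else (390,290),interpolation=cv2.INTER_CUBIC)
def cr(c,u0,v0,w,h): return cv2.resize(c['pixels'][v0:v0+h,u0:u0+w],(400,300),interpolation=cv2.INTER_CUBIC)
m=np.vstack([np.hstack([cr(a,210,130,64,48),cr(a,296,154,64,48)]),np.hstack([cr(b,204,170,64,48),cr(b,256,124,64,48)])])
cv2.imwrite('pics/c.png',cv2.cvtColor(m,4))
```

```text
(no output)
```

View pics/c.png

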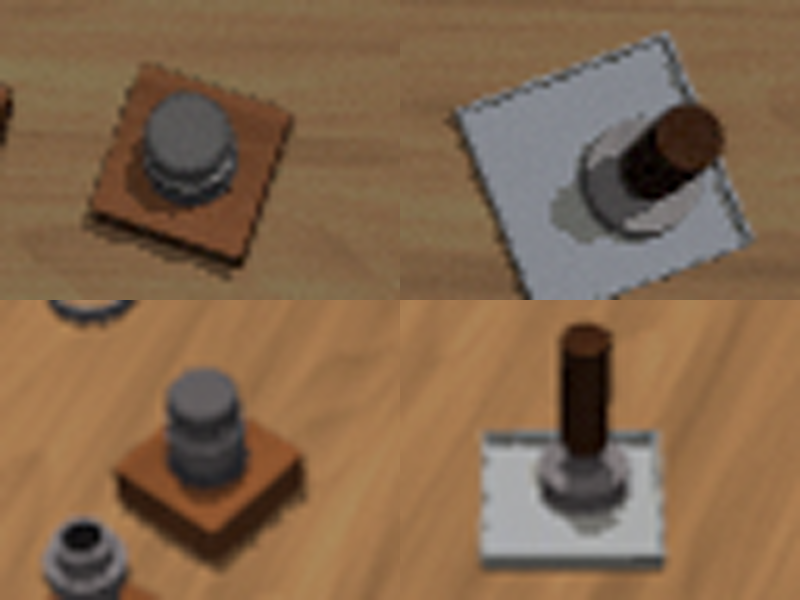

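Run:
```python
from h import *
a=load('top');b=load('side')
A=lambda x,y,o:(o[0]+(x+.5)/6.25-.5,o[1]+(y+.5)/6.25-.5)
def X(n,pa,oa,pb,ob):
    P,g=cross(a,A(*pa,oa),b,A(*pb,ob)); print(n,np.round(P*1000,1),'gap',round(g*1000,1)); return P
c,t=(210,130),(296,154); cs,ts=(204,170),(256,124)
X('captop',(190,132),c,(202,91),cs)
X('tooltop',(690-400,138),t,(586-400,38),ts)
for z in(.1,.105,.11,.115,.12): print(z,onz(a,*A(290,138,t),z)[:2],onz(b,*A(186,38,ts),z)[:2])
print('blk')
P=[]
for p in [(143,65),(293,115),(240,262),(92,208)]: P.append(onz(a,*A(*p,c),.03)[:2]); 
print(np.round(P,4),np.mean(P,0))
P=[]
for p in [(120,170),(215,230),(302,160)]: P.append(onz(b,*A(*p,cs),.03)[:2])
print(np.round(P,4),(P[0]+P[2])/2)
print('tray')
P=[]
for p in [(57,110),(265,35),(352,240)]: P.append(onz(a,*A(*p,t),.012)[:2])
print(np.round(P,4),(P[0]+P[2])/2,np.linalg.norm(P[0]-P[1]),np.linalg.norm(P[2]-P[1]))
P=[]
for p in [(82,135),(262,135),(262,262),(82,258)]: P.append(onz(b,*A(*p,ts),.012)[:2])
print(np.round(P,4),np.mean(P,0))
from scipy.spatial.transform import Rotation as R
s=sensors.observe(); print(R.from_rotvec(s['ee_rot']).as_matrix().round(3))
```

```text
captop [565.8  -4.2  79.9] gap 1.6
tooltop [ 505.5 -239.9  111.6] gap 1.6
0.1 [ 0.50685583 -0.24255459] [ 0.5108888 -0.2523581]
0.105 [ 0.50591002 -0.24147704] [ 0.50890892 -0.24696184]
0.11 [ 0.5049642  -0.24039948] [ 0.50692904 -0.24156559]
0.115 [ 0.50401839 -0.23932192] [ 0.50494916 -0.23616934]
0.12 [ 0.50307258 -0.23824437] [ 0.50296928 -0.23077309]
blk
[[ 0.6044  0.0172]
 [ 0.5853 -0.0435]
 [ 0.5248 -0.0238]
 [ 0.5453  0.0356]] [ 0.56493651 -0.0036305 ]
[[ 0.6036  0.0148]
 [ 0.5471  0.0316]
 [ 0.527  -0.022 ]] [ 0.56529027 -0.00362928]
tray
[[ 0.5327 -0.167 ]
 [ 0.5659 -0.2516]
 [ 0.4824 -0.2862]] [ 0.50753352 -0.22661878] 0.0909199343989197 0.09041178947272752
[[ 0.5692 -0.2556]
 [ 0.4815 -0.2898]
 [ 0.45   -0.2018]
 [ 0.5351 -0.1716]] [ 0.50894731 -0.22969626]
[[-0.972  0.235 -0.   ]
 [ 0.235  0.972 -0.001]
 [-0.    -0.001 -1.   ]]
```

Request:
servo_tool:
  motion:
    - [[-3, -1.3, 0, 0, 0, 3], [-8, -3.4, 0, 0, 0, 7], [-13.5, -5.7, 0, 0, 0, 11], [-19, -8, 0, 0, 0, 15], [-24, -11, 0, 0, 0, 19], [-29, -14, 0, 0, 0, 23], [-33.5, -18, 0, 0, 0, 27], [-38, -22.5, 0, 0, 0, 31], [-42, -27, 0, 0, 0, 35], [-46, -32, 0, 0, 0, 38], [-49, -36.5, 0, 0, 0, 40], [-51, -40, 0, 0, 0, 40]]

```text
time: 1.65
ee_pos: [0.5493, 0.0955, 0.2501]
ee_rot: [1.421, 2.802, -0.001]
ft_force: [0.5, 1.0, -0.5]
grip_width: 0.0854
gripper_force: 0.0
```

Request:
servo_tool:
  motion:
    - [[-4.5, -2.3, 0, 0, 0, 0], [-9, -4.6, 0, 0, 0, 0], [-9, -4.6, 0, 0, 0, 0]]

```text
time: 2.02
ee_pos: [0.5651, -0.0068, 0.2501]
ee_rot: [1.428, 2.797, -0.004]
ft_force: [0.7, -0.9, -0.3]
grip_width: 0.0853
gripper_force: 0.0
```

Run:
```python
from h import *
w=cam('wrist','w1'); s=sensors.observe(); print(s['ee_pos'],s['ee_rot'],np.round(w['pose'],3).tolist())
print(proj(w,(.5658,-.0042,.08)),proj(w,(.565,-.004,.035)))
```

```text
[ 0.56490721 -0.00350357  0.2500105 ] [-1.42290041e+00 -2.80065073e+00  1.30922723e-03] [[0.809, -0.563, -0.168, 0.522], [0.588, 0.774, 0.235, 0.055], [-0.002, -0.289, 0.957, 0.375], [0.0, 0.0, 0.0, 1.0]]
[259.04200718 175.18642602] [258.61025778 166.26809236]
```

View pics/w1.png

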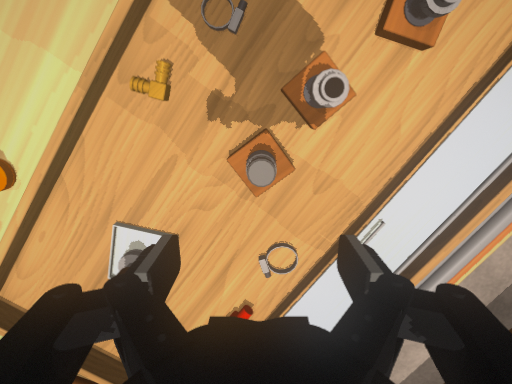

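The wrist view shows the solid grey cap top at about (262,172) on its block at (261,161). The bare nipples are at (327,87) and (430,5). The tool is in its tray at (135,260), and the clamp and coupler are clear of the path.

Run:
```python
from h import *
w=load('wrist');a=load('top');b=load('side')
def greyblob(c,u,v,r,lo,hi):
    hsv=cv2.cvtColor(c['pixels'],cv2.COLOR_RGB2HSV); m=((hsv[...,1]<50)&(hsv[...,2]>lo)&(hsv[...,2]<hi)).astype(np.uint8)
    m2=np.zeros_like(m); m2[v-r:v+r,u-r:u+r]=m[v-r:v+r,u-r:u+r]; return hsv,m2
g=cv2.cvtColor(w['pixels'],cv2.COLOR_RGB2GRAY)
print(g[140:196:3,262]); print(g[172,240:286]);
hs=cv2.cvtColor(w['pixels'],cv2.COLOR_RGB2HSV); print(hs[172,240:286:2,1])
cr=w['pixels'][130:200,222:302]; big=cv2.resize(cr,(640,560),interpolation=cv2.INTER_CUBIC); cv2.imwrite('pics/w1c.png',cv2.cvtColor(big,4))
```

```text
[131 124  85  85  73  97  75 140 142 141 142 143 142 141 142 135 127 128
 165]
[125 126 123 124 123 124 124 106 119 142 142 141 142 142 142 142 142 142
 142 143 142 142 143 142 142 141 141 142 141 142 142 141 142 138 120 110
 126 118 118 118 118 117 120 123 126 127]
[181 180 181 103  45  42  41  40  40  40  39  40  37  39  41  39  40  43
  96 177 179 179 179]
```

View pics/w1c.png

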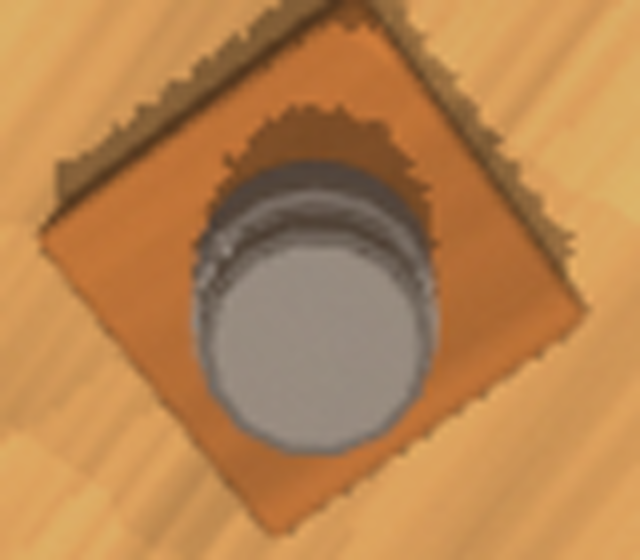

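The crop shows a plain flat cap top with no bore, so the choice holds. Its centre is at crop (317,346), which is image (261.2,172.8), and its flat top is 26.2 px across. The block centre is at crop (313,272).

Run:
```python
from h import *
w=load('wrist');a=load('top');b=load('side')
pw=(222+317.5/8-.5,130+346.5/8-.5); pb=(222+313.5/8-.5,130+272.5/8-.5)
A=lambda x,y,o:(o[0]+(x+.5)/6.25-.5,o[1]+(y+.5)/6.25-.5)
pa=A(190,132,(210,130)); ps=A(202,91,(204,170))
rs=[ray(a,*pa),ray(b,*ps),ray(w,*pw)]
M=sum(np.eye(3)-np.outer(d,d) for o,d in rs); v=sum((np.eye(3)-np.outer(d,d))@o for o,d in rs)
P=np.linalg.solve(M,v); print('LS',P,[np.linalg.norm((np.eye(3)-np.outer(d,d))@(P-o)) for o,d in rs])
print('wt',cross(w,pw,a,pa),'ws',cross(w,pw,b,ps))
for z in(.07,.075,.08,.085): print(z,onz(w,*pw,z)[:2],onz(a,*pa,z)[:2])
for z in(.03,.035): 
  q=[onz(w,222+(x+.5)/8-.5,130+(y+.5)/8-.5,z)[:2] for x,y in [(42,238),(280,537),(585,312),(345,0)]]
  print('block',z,np.mean([q[0],q[2]],0),[np.linalg.norm(q[i]-q[i+1]).round(4) for i in range(3)])
T=np.linalg.inv(w['pose']); print('depth',-(T@np.r_[P,1])[2],'from size',w['intrinsics'][0,0]*29/26.2)
s=sensors.observe(); print(s['ee_pos'],s['time'])
```

```text
LS [ 0.5657242  -0.00273995  0.08045305] [np.float64(0.0018729948668779618), np.float64(0.0009213073242952287), np.float64(0.0022634974837908556)]
wt (array([ 0.5687236 , -0.00369168,  0.06384605]), np.float64(0.00043320715148946525)) ws (array([5.64888263e-01, 1.63138947e-04, 8.50523630e-02]), np.float64(0.0010978707346901919))
0.07 [ 0.56761282 -0.00244062] [ 0.5674147 -0.0040116]
0.075 [ 0.56687371 -0.00149944] [ 0.5661843  -0.00420448]
0.08 [ 5.66134594e-01 -5.58256404e-04] [ 0.5649539  -0.00439736]
0.085 [5.65395483e-01 3.82927283e-04] [ 0.5637235  -0.00459023]
block 0.03 [ 0.5662445  -0.00061879] [np.float64(0.0639), np.float64(0.0633), np.float64(0.0638)]
block 0.035 [5.65610832e-01 1.86975408e-04] [np.float64(0.063), np.float64(0.0624), np.float64(0.0629)]
depth 0.30309562062715567 from size 298.2496080179231
[ 0.56490721 -0.00350357  0.2500105 ] 2.075
```

Request:
servo_tool:
  motion:
    - [[-3, -3.6, 0, 0, 0, 0], [-7, -8.6, 0, 0, 0, 0], [-11, -13.4, 0, 0, 0, 0], [-14, -17.1, 0, 0, 0, 0], [-15.4, -18.8, 0, 0, 0, 0], [-15.4, -18.8, 0, 0, 0, 0], [-15.4, -18.8, 0, 0, 0, 0]]

```text
time: 2.95
ee_pos: [0.5058, -0.2344, 0.2501]
ee_rot: [-1.413, -2.805, -0.002]
ft_force: [0.9, -0.5, 0.6]
grip_width: 0.0855
gripper_force: 0.0
```

Run:
```python
from h import *
w=cam('wrist'); s=sensors.observe(); print(s['ee_pos'],s['ee_rot'],s['qpos'].round(2))
p=proj(w,(.5055,-.24,.1115)); print(p); u,v=int(p[0])-40,int(p[1])-35
print(u,v); cv2.imwrite('pics/w2.png',cv2.cvtColor(cv2.resize(w['pixels'][v:v+70,u:u+80],(640,560),interpolation=cv2.INTER_CUBIC),4))
```

```text
[ 0.50581707 -0.23432062  0.25014409] [-1.41238760e+00 -2.80562468e+00 -1.78344253e-03] [ 0.31  0.4   0.12  1.68 -0.06  1.06  1.09]
[253.09028115 188.72176794]
213 153
```

View pics/w2.png

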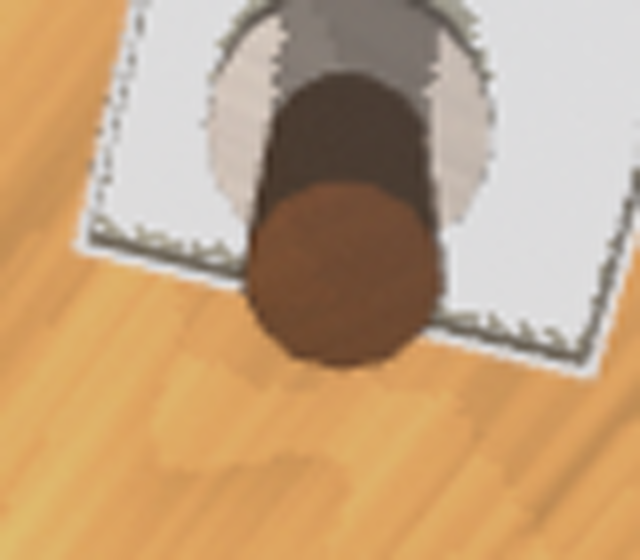

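The handle top is a circle centred at crop (345,275), which is image (255.7,186.9). The foot stands on the tray behind it.

Run:
```python
from h import *
from scipy.spatial.transform import Rotation as R
w=load('wrist');s=sensors.observe();Rm=R.from_rotvec(s['ee_rot']).as_matrix();print(Rm.round(3))
for z in(.105,.11,.115):print(z,onz(w,255.7,186.9,z))
for P in [(.5055,-.24,.085),np.r_[onz(w,255.7,186.9,.11)[:2],.085]]: print((Rm.T@(np.array(P)-s['ee_pos'])*100).round(2))
# tray corners rim (crop (77,250),(597,378)) z~.013
print([onz(w,213+x/8-.5,153+y/8-.5,.013)[:2].round(4) for x,y in [(77,250),(597,378)]])
```

```text
[[-0.596  0.803  0.   ]
 [ 0.803  0.596  0.001]
 [ 0.001  0.001 -1.   ]]
0.105 [ 0.50757244 -0.23840582  0.105     ]
0.11 [ 0.50673996 -0.23720701  0.11      ]
0.115 [ 0.50590749 -0.2360082   0.115     ]
[-0.45 -0.38 16.51]
[-0.3  -0.11 16.51]
[array([ 0.4825, -0.2847]), array([ 0.5701, -0.2491])]
```

Request:
servo_tool:
  motion:
    - [[-0.37, -0.2, 3, 0, 0, 0], [-0.37, -0.2, 8, 0, 0, 0], [-0.37, -0.2, 12.5, 0, 0, 0], [-0.37, -0.2, 15.5, 0, 0, 0], [-0.37, -0.2, 16.5, 0, 0, 0], [-0.37, -0.2, 16.5, 0, 0, 0]]

```text
time: 3.75
ee_pos: [0.506, -0.24, 0.0854]
ee_rot: [-1.415, -2.804, -0.0]
ft_force: [-0.3, 0.3, 0.7]
grip_width: 0.0854
gripper_force: 0.0
```

Request:
servo_tool:
  motion:
    - [[0, 0, 0, 0, 0, 0], [0, 0, 0, 0, 0, 0], [0, 0, 0, 0, 0, 0], [0, 0, 0, 0, 0, 0], [0, 0, 0, 0, 0, 0], [0, 0, 0, 0, 0, 0]]
  gripper: 1
  grip_force: 80

```text
time: 4.5
ee_pos: [0.5059, -0.241, 0.086]
ee_rot: [1.417, 2.803, 0.0]
ft_force: [-0.7, 0.4, 6.0]
grip_width: 0.0246
gripper_force: 77.9
```

Request:
servo_tool:
  motion:
    - [[0, 0, -1, 0, 0, 0], [0, 0, -4, 0, 0, 0], [0, 0, -8, 0, 0, 0], [1.5, 1.8, -10.5, 0, 0, 0], [5, 6.1, -10.5, 0, 0, 0], [9, 11, -10.5, 0, 0, 0], [12.5, 15.3, -10.5, 0, 0, 0], [14.8, 18.1, -10.5, 0, 0, 0], [15.6, 19, -10.5, 0, 0, 0], [15.6, 19, -10.5, 0, 0, 0], [15.6, 19, -10.5, 0, 0, 0]]

```text
time: 5.88
ee_pos: [0.5656, -0.0048, 0.1903]
ee_rot: [1.421, 2.802, -0.002]
ft_force: [-0.2, 0.5, -1.8]
grip_width: 0.0242
gripper_force: 78.7
```

Run:
```python
from h import *
a=cam('top');b=cam('side');w=cam('wrist');s=sensors.observe(); print(s['ee_pos'],s['ee_rot'],s['ft_force'],s['moment'])
def cr(c,P,W=64,H=48):
    p=proj(c,P); u,v=int(p[0])-W//2,int(p[1])-H//2; v=max(0,min(384-H,v));print(u,v); return cv2.resize(c['pixels'][v:v+H,u:u+W],(400,300),interpolation=cv2.INTER_CUBIC)
e=s['ee_pos']; 
m=np.vstack([np.hstack([cr(a,e-[0,0,.05]),cr(b,e-[0,0,.06])]),np.hstack([cr(w,e-[0,0,.07],128,96),cv2.resize(w['pixels'],(400,300))])])
cv2.imwrite('pics/d.png',cv2.cvtColor(m,4))
```

```text
[ 0.56578257 -0.00427812  0.19038156] [ 1.42039704e+00  2.80193562e+00 -8.88646554e-04] [-0.08169646 -0.35001536 -1.92748998] [ 0.01799717 -0.0504804  -0.03325507]
207 119
203 147
192 160
```

View pics/d.png

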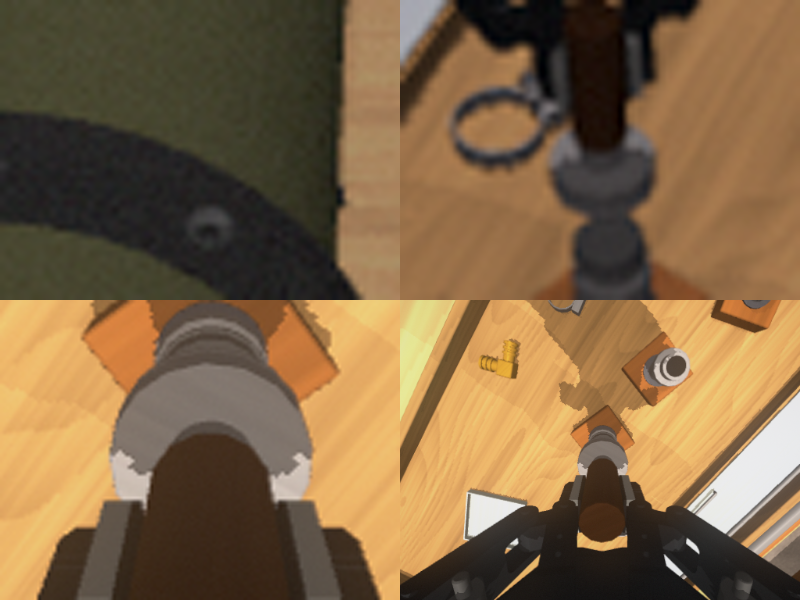

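The arm blocks the top camera. The side panel (upper right) shows the foot centred at u≈235.1, directly above the cap at u≈236.3. The wrist panel shows the foot centred at u≈259.2 and the handle top at about (258.6,284).

```bash
cp wrist.npz wrist_held.npz
python3 - <<'E'
from h import *
from scipy.spatial.transform import Rotation as R
b=load('side');w=load('wrist');s=sensors.observe();e=s['ee_pos'];Rm=R.from_rotvec(s['ee_rot']).as_matrix()
# side: lateral offset of foot and cap rel. to TCP axis (pixels), compare u with projected axis through (X,Y)
for n,z,u in(('foot',e[2]-.066,235.06),('cap',.076,236.3)):
    for P in (e,(.5657,-.0027,0),): print(n,'pred u',proj(b,(P[0],P[1],z)).round(2),'meas',u)
pw=proj(w,(e[0],e[1],e[2]-.066)); print('wrist foot pred',pw,'meas u 259.2'); 
# handle top circle in wrist: mask by colour
hs=cv2.cvtColor(w['pixels'],cv2.COLOR_RGB2HSV); m=((hs[...,1]>110)&(hs[...,2]>70)&(hs[...,2]<150)).astype(np.uint8); m[:262]=0;m[320:]=0;m[:,:220]=0;m[:,300:]=0
m=cv2.morphologyEx(m,cv2.MORPH_OPEN,np.ones((5,5))); cs,_=cv2.findContours(m,0,1); c=max(cs,key=cv2.contourArea); print('handle top',cv2.minEnclosingCircle(c),cv2.boundingRect(c),'pred',proj(w,e+[0,0,.026]))
(hu,hv),_=cv2.minEnclosingCircle(c); print('off tool axes mm',(Rm.T@(onz(w,hu,hv,e[2]+.026)-e-[0,0,.026])*1000).round(1))
E
```

```text
foot pred u [235.18 173.36] meas 235.06
foot pred u [234.96 173.75] meas 235.06
cap pred u [236.28 185.14] meas 236.3
cap pred u [236.07 185.53] meas 236.3
wrist foot pred [256.56048583 210.21951201] meas u 259.2
handle top ((246.5, 275.0), 20.23002815246582) (230, 262, 33, 27) pred [255.07929942 287.58117874]
off tool axes mm [ 6.3 -3.6 -0. ]
```

Side and wrist biases agree: the cap is at about (0.566,-0.004) in the arm's frame, on the tool axis to within about 1 mm. Next I lower slowly and feel for contact.

Request:
servo_tool:
  motion:
    - [[0, 0, 0.8, 0, 0, 0], [0, 0, 1.8, 0, 0, 0], [0, 0, 2.4, 0, 0, 0], [0, 0, 2.6, 0, 0, 0], [0, 0, 2.8, 0, 0, 0], [0, 0, 2.8, 0, 0, 0]]

```text
time: 6.78
ee_pos: [0.5661, -0.0026, 0.1623]
ee_rot: [1.417, 2.804, -0.0]
ft_force: [0.1, -0.5, -2.4]
grip_width: 0.0245
gripper_force: 78.7
```

Run:
```python
from h import *
b=cam('side');w=cam('wrist');s=sensors.observe(); print(s['ee_pos'],s['ft_force'],s['moment'])
m=np.hstack([cv2.resize(b['pixels'][160:208,204:268],(400,300),interpolation=2),cv2.resize(w['pixels'][150:270,180:340],(400,300),interpolation=2)])
cv2.imwrite('pics/e.png',cv2.cvtColor(m,4))
```

```text
[ 0.56612632 -0.00258213  0.16248269] [ 0.36657124 -0.50695365 -2.43316828] [ 0.05478432  0.02314346 -0.03908222]
```

View pics/e.png

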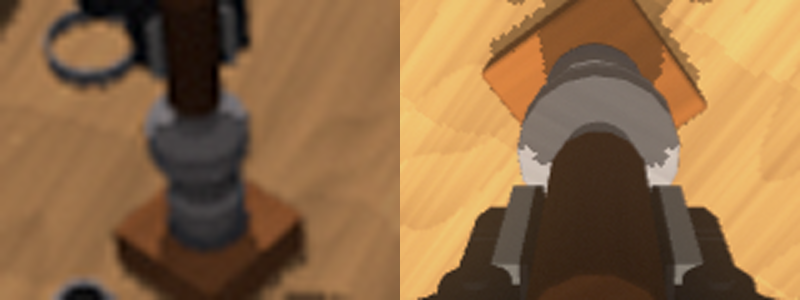

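The foot sits over the cap with about a 1 mm lateral offset, which I correct during the descent.

Request:
servo_tool:
  motion:
    - [[-0.05, -0.1, 0, 0, 0, 0], [-0.05, -0.1, 0.2, 0, 0, 0], [-0.05, -0.1, 0.4, 0, 0, 0], [-0.05, -0.1, 0.6, 0, 0, 0], [-0.05, -0.1, 0.7, 0, 0, 0], [-0.05, -0.1, 0.8, 0, 0, 0], [-0.05, -0.1, 0.8, 0, 0, 0]]

```text
time: 7.75
ee_pos: [0.5655, -0.0036, 0.1542]
ee_rot: [-1.417, -2.804, 0.0]
ft_force: [-0.2, -0.7, -2.5]
grip_width: 0.0242
gripper_force: 78.7
```

Request:
servo_tool:
  motion:
    - [[0, 0, 0.1, 0, 0, 0], [0, 0, 0.2, 0, 0, 0], [0, 0, 0.2, 0, 0, 0]]

```text
time: 8.12
ee_pos: [0.5654, -0.0036, 0.1522]
ee_rot: [-1.417, -2.804, 0.0]
ft_force: [-0.3, 0.1, -2.4]
grip_width: 0.0242
gripper_force: 78.7
```

Request:
servo_tool:
  motion:
    - [[0, 0, 0.1, 0, 0, 0], [0, 0, 0.2, 0, 0, 0], [0, 0, 0.2, 0, 0, 0]]

```text
time: 8.5
ee_pos: [0.5657, -0.0037, 0.1507]
ee_rot: [1.417, 2.803, 0.0]
ft_force: [-1.6, -0.2, 3.4]
grip_width: 0.0241
gripper_force: 78.7
```

Request:
servo_tool:
  motion:
    - [[0, 0, 0.1, 0, 0, 0], [0, 0, 0.1, 0, 0, 0]]

```text
time: 8.75
ee_pos: [0.5657, -0.0037, 0.1498]
ee_rot: [1.417, 2.803, 0.001]
ft_force: [-2.7, 0.0, 5.8]
grip_width: 0.0243
gripper_force: 79.1
```

Request:
servo_tool:
  motion:
    - [[0, 0, 0.1, 0, 0, 0], [0, 0, 0.1, 0, 0, 0]]

```text
time: 9.0
ee_pos: [0.5655, -0.0037, 0.1482]
ee_rot: [1.417, 2.804, -0.0]
ft_force: [-1.6, -0.5, 0.4]
grip_width: 0.0244
gripper_force: 79.1
```

Request:
servo_tool:
  motion:
    - [[0.06, -0.08, 0, 0, 0, 0], [0.06, -0.08, 0, 0, 0, 0]]

```text
time: 9.25
ee_pos: [0.565, -0.0036, 0.1484]
ee_rot: [1.417, 2.803, 0.001]
ft_force: [1.0, -0.0, 1.1]
grip_width: 0.0242
gripper_force: 79.0
```

Run:
```python
from h import *
s=sensors.observe(); print(s['ee_pos'],s['ft_force'],s['moment'])
b=cam('side');w=cam('wrist');s=sensors.observe(); print(s['ee_pos'],s['ft_force'],s['moment'])
m=np.hstack([cv2.resize(b['pixels'][160:208,210:258],(400,400),interpolation=2),cv2.resize(w['pixels'][150:230,220:300],(400,400),interpolation=2)])
cv2.imwrite('pics/f.png',cv2.cvtColor(m,4))
```

```text
[ 0.56499067 -0.00356558  0.14836728] [ 1.00109778 -0.00193085  1.12991566] [-0.09584935 -0.37875295 -0.03201921]
[ 0.56494661 -0.00355823  0.14840943] [ 1.2428376  -0.53284121  0.87736311] [ 0.00111139 -0.45914652 -0.04368561]
```

View pics/f.png

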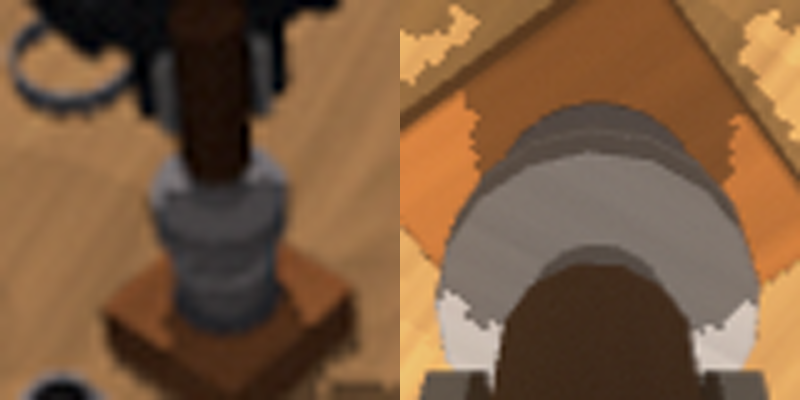

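The foot sits over the cap and looks concentric with the nipple: wrist panel foot centre ≈598 and collar ≈598. The forces fit a flat contact with the cap giving way. I keep pressing in small steps.

Request:
servo_tool:
  motion:
    - [[-0.02, 0.03, 0.05, 0, 0, 0], [-0.02, 0.03, 0.1, 0, 0, 0]]

```text
time: 9.6
ee_pos: [0.5642, -0.0036, 0.1468]
ee_rot: [-1.416, -2.802, 0.001]
ft_force: [0.2, -0.3, -2.5]
grip_width: 0.0242
gripper_force: 79.0
```

Request:
servo_tool:
  motion:
    - [[0, 0, 0.1, 0, 0, 0], [0, 0, 0.1, 0, 0, 0]]

```text
time: 9.85
ee_pos: [0.5643, -0.0036, 0.1458]
ee_rot: [-1.417, -2.803, 0.001]
ft_force: [-1.0, 0.4, -2.5]
grip_width: 0.0247
gripper_force: 79.0
```

Request:
servo_tool:
  motion:
    - [[0, 0, 0.1, 0, 0, 0], [0, 0, 0.1, 0, 0, 0]]

```text
time: 10.1
ee_pos: [0.5647, -0.0036, 0.1451]
ee_rot: [-1.417, -2.804, 0.0]
ft_force: [0.5, -0.2, -2.1]
grip_width: 0.0243
gripper_force: 79.0
```

Request:
servo_tool:
  motion:
    - [[0, 0, 0.1, 0, 0, 0], [0, 0, 0.1, 0, 0, 0]]

```text
time: 10.35
ee_pos: [0.5648, -0.0036, 0.1442]
ee_rot: [-1.417, -2.804, 0.0]
ft_force: [-0.7, 1.0, -1.6]
grip_width: 0.0243
gripper_force: 79.0
```

Request:
servo_tool:
  motion:
    - [[0, 0, 0.1, 0, 0, 0], [0, 0, 0.1, 0, 0, 0]]

```text
time: 10.6
ee_pos: [0.5649, -0.0036, 0.1433]
ee_rot: [1.417, 2.804, -0.0]
ft_force: [-0.5, -0.3, -2.4]
grip_width: 0.0245
gripper_force: 79.0
```

Request:
servo_tool:
  motion:
    - [[0, 0, 0.1, 0, 0, 0], [0, 0, 0.1, 0, 0, 0]]

```text
time: 10.85
ee_pos: [0.565, -0.0037, 0.1426]
ee_rot: [1.417, 2.803, 0.0]
ft_force: [-0.4, -1.5, 2.6]
grip_width: 0.0246
gripper_force: 79.0
```

Request:
servo_tool:
  motion:
    - [[0, 0, 0.05, 0, 0, 0], [0, 0, 0.05, 0, 0, 0]]

```text
time: 11.1
ee_pos: [0.5651, -0.0037, 0.1423]
ee_rot: [1.417, 2.803, 0.0]
ft_force: [-1.0, -0.5, 5.6]
grip_width: 0.0243
gripper_force: 79.1
```

Request:
servo_tool:
  motion:
    - [[0, 0, 0.05, 0, 0, 0], [0, 0, 0.08, 0, 0, 0], [0, 0, 0.08, 0, 0, 0]]

```text
time: 11.48
ee_pos: [0.5652, -0.0037, 0.1418]
ee_rot: [1.417, 2.803, 0.001]
ft_force: [-1.6, 0.2, 8.8]
grip_width: 0.0245
gripper_force: 79.6
```

Firm at 8.4 mm below first contact, at about 11 N, so the cap is home. Lifting off and returning the tool.

Request:
servo_tool:
  motion:
    - [[0, 0, -0.5, 0, 0, 0], [0, 0, -2, 0, 0, 0], [0, 0, -4.5, 0, 0, 0], [-1, -1.2, -6, 0, 0, 0], [-4, -4.9, -6, 0, 0, 0], [-8, -9.7, -6, 0, 0, 0], [-12, -14.6, -5, 0, 0, 0], [-14.3, -17.4, -2, 0, 0, 0], [-14.9, -18.2, 1.5, 0, 0, 0], [-14.9, -18.2, 3.5, 0, 0, 0], [-14.9, -18.2, 4.5, 0, 0, 0], [-14.9, -18.2, 4.5, 0, 0, 0]]

```text
time: 12.98
ee_pos: [0.5063, -0.2317, 0.0959]
ee_rot: [-1.417, -2.803, 0.0]
ft_force: [-0.1, 0.1, -2.2]
grip_width: 0.0241
gripper_force: 78.9
```

Run:
```python
from h import *
s=sensors.observe(); print(s['ee_pos'],s['ft_force'])
```

```text
[ 0.50633126 -0.23173224  0.09590417] [-0.06419368  0.05328462 -2.19197902]
```

Descending to feel the tray floor, which I expect at TCP z ≈ 0.086.

Request:
servo_tool:
  motion:
    - [[0, 0, 0.3, 0, 0, 0], [0, 0, 0.6, 0, 0, 0], [0, 0, 0.8, 0, 0, 0], [0, 0, 0.8, 0, 0, 0]]

```text
time: 13.48
ee_pos: [0.5067, -0.2314, 0.088]
ee_rot: [-1.417, -2.804, 0.0]
ft_force: [-0.1, -0.2, -2.0]
grip_width: 0.0245
gripper_force: 78.9
```

Request:
servo_tool:
  motion:
    - [[0, 0, 0.1, 0, 0, 0], [0, 0, 0.15, 0, 0, 0], [0, 0, 0.15, 0, 0, 0]]

```text
time: 13.85
ee_pos: [0.5067, -0.2315, 0.0865]
ee_rot: [-1.417, -2.804, 0.0]
ft_force: [-0.1, -0.9, -2.7]
grip_width: 0.0246
gripper_force: 78.9
```

Request:
servo_tool:
  motion:
    - [[0, 0, 0.05, 0, 0, 0], [0, 0, 0.08, 0, 0, 0], [0, 0, 0.08, 0, 0, 0]]

```text
time: 14.22
ee_pos: [0.5068, -0.2315, 0.086]
ee_rot: [1.417, 2.803, 0.0]
ft_force: [0.0, 0.4, 3.4]
grip_width: 0.0244
gripper_force: 79.3
```

Request:
servo_tool:
  motion:
    - [[0, 0, 0, 0, 0, 0], [0, 0, 0, 0, 0, 0], [0, 0, 0, 0, 0, 0], [0, 0, 0, 0, 0, 0], [0, 0, 0, 0, 0, 0], [0, 0, 0, 0, 0, 0]]
  gripper: -1

```text
time: 14.98
ee_pos: [0.5067, -0.2315, 0.0857]
ee_rot: [1.417, 2.804, -0.0]
ft_force: [0.4, 0.2, 0.9]
grip_width: 0.0854
gripper_force: 0.0
```

Request:
servo_tool:
  motion:
    - [[0, 0, -2, 0, 0, 0], [0, 0, -6, 0, 0, 0], [0, 0, -11, 0, 0, 0], [3, 0, -15, 0, 0, 0], [8, 1, -17, 0, 0, 0], [13, 2, -17, 0, 0, 0], [15, 2, -17, 0, 0, 0], [15, 2, -17, 0, 0, 0]]

```text
time: 15.98
ee_pos: [0.4333, -0.0982, 0.256]
ee_rot: [1.414, 2.805, 0.0]
ft_force: [1.1, -0.3, 0.8]
grip_width: 0.0853
gripper_force: 0.0
```

Run:
```python
from h import *
a=cam('top');b=cam('side');s=sensors.observe();print(s['ee_pos'],s['ft_force'],s['grip_width'])
f=lambda c,u,v:cv2.resize(c['pixels'][v:v+48,u:u+64],(400,300),interpolation=2)
m=np.vstack([np.hstack([f(a,210,130),f(a,296,154)]),np.hstack([f(b,204,170),f(b,256,124)])])
cv2.imwrite('pics/g.png',cv2.cvtColor(m,4))
```

```text
[ 0.43435418 -0.09987129  0.25578405] [ 0.38789992 -0.12589159 -0.47587388] 0.08547589214281567
```

View pics/g.png

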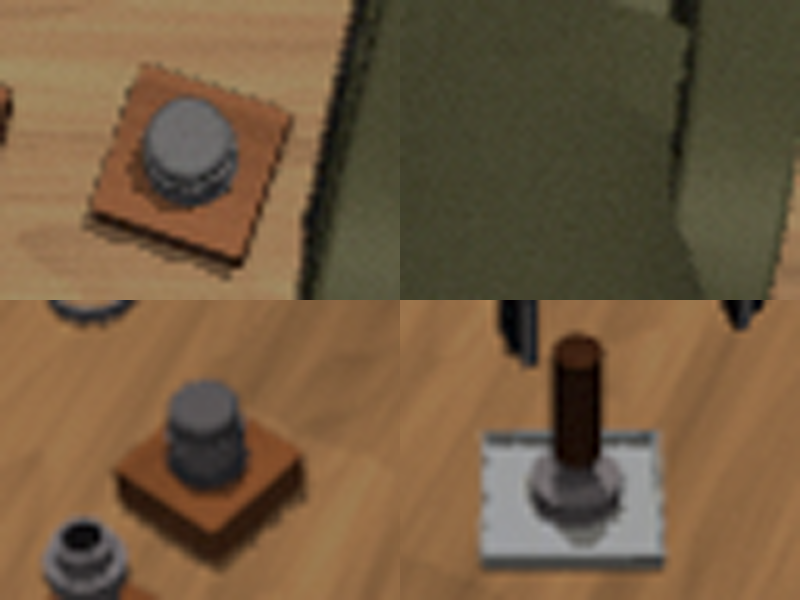

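The side view shows the cap top about 2 px lower, at crop (204,402) against 391 before, with the gap to the collar closed. The tool stands upright in its tray at crop (577,420), and the gripper is clear.

```bash
python3 -c "
from workcell import ticket
print(ticket.sign_off())"
```

```text
the job is handed in; nothing more can be done
None
```

The cap is pressed home on its collar (about 11 N peak measured) and the tool stands upright, released, in its tin tray; the job was handed in at about 16 s, with no verdict returned.

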